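# Check a filed block with a square

## Task

Take the engineer's square out of its wooden stand and check the filed steel block in the vice: bring the square over the top corner of the block end that juts out of the jaws, the blade along the top face and the stock against the end face, and press it gently against both faces at once for about two seconds so that it sits flush without a gap, never hard enough to mark them. Then put the square back in its stand, fully home and let go, and leave the other things on the bench alone.

Things in the scene. Friction and masses are not known exactly. Their poses are not given: they have to be found in the camera images.
- square_grip (a point): Where to pinch the steel square (0.34 kg; at the start upright, its stock in the stand's slot): across the stock's 16 mm thickness, from above. Axes: x = the way the blade points, y = through the thickness, z = up along the stock. The point is in mid thickness, 18 mm behind (-x) the stock's inner face, 3 mm above the blade's lower edge, 19 mm below the stock's top, 78 mm above its foot
- stock: Stock (thick leg) of the square: upright bar 32 (x) by 16 (y) by 97 mm (z), its top level with the blade's upper edge; axes as square_grip. Origin at the square's inner corner, in mid thickness, where the stock's inner (+x) face meets the blade's lower edge; the inner face runs 75 mm down from it
- blade: Blade (thin leg) of the square, 85 mm along +x from the stock's inner face, 22 mm high, 4 mm thick; origin and axes as the stock, so its lower edge runs along x from the origin
- stand: Fixed wooden stand 75 (x) by 60 (y) by 47 mm high; upright slot 36 (x) by 20 mm (y), floor 12 mm above the bench, mouth chamfered 3 mm. Origin at the centre of its underside, below the slot's centre. With the square home, blade pointing along the stand's x, its inner corner is 16 mm to +x of the slot's centre and 87 mm above the bench
- vice: Fixed steel vice: base 90 (x) by 110 mm (y), 20 mm high; jaws 75 mm high, from x = -25 to +35 mm; screw bar to 82 mm at -y. Origin on the bench under the mid-width of the clamped block, a rigid, lightly oiled steel block (friction on the square about 0.25) 85 long (x), 34 wide (y, about y = 0), 85 mm high, parallel to the vice's axes. Its end that juts out of the jaws looks along the vice's -x
- file_flat: Bystander: flat file with a dark wooden handle, 250 mm long, lying on the bench
- file_short: Bystander: short file with a black handle, 190 mm long
- bevel: Bystander: sliding bevel, wooden stock 110 mm and thin steel blade 140 mm, lying flat
- oil: Bystander: steel oil can with a pointed spout, 56 mm across, 150 mm high
- hammer: Bystander: hammer lying on the bench
- gauge: Bystander: steel block 50 by 30 by 25 mm
- collar: Bystander: round steel collar 36 mm across, 22 mm high
- corner_nominal (a point): Where the top edge of the block's jutting end would nominally be, mid-width: at x = -45 mm in the vice, 125 mm above the bench; vice's axes. The block was clamped by hand: its end face (looking to -x) and its level top face may each lie up to 7 mm to either side of this point, which no pose tells. Below and in front of the end face only the 20 mm base lies

How it is judged:
By the outcome, as a careful person would: the job done as asked, in the order asked, and still so for the second after the job is handed in, with the robot touching nothing.
It also fails if it takes over 70 s, if anything falls off the work surface, if the arm or the gripper's body presses on something with over 40 N, if the wrist force passes 120 N, or if a joint passes its speed limit or range.

## Robot

A 7-joint arm with a two-finger parallel gripper is mounted at the origin on the work surface. World frame = base frame: x ahead of the robot, y to its left, z up, the work surface at z = 0. Lengths are in mm, angles in rad, forces in N, time in s.
With the tool pointing down it reaches from about 400 to 875 mm from the base axis. Payload 4.4 kg.
Tool frame: the origin (TCP) lies at the very end of the fingers, on their centre line; the grasp point (between the pads) lies 19 mm behind it; z points along the fingers, y is the line along which they close (so a half turn about z gives the same grasp; the last joint's range is limited). The gripper opens to 85 mm and grips with 20 to 120 N. Pads are 22 mm wide; open, the fingers measure 114 mm over their backs; the gripper's body (76 mm by 85 mm) begins 54 mm behind the grasp point. The pads swing forward as they close: fully open they stand 13 mm farther back than shut.
Start: joints at [-1.392, 0.628, 0.038, 1.517, -0.027, 0.996, -0.02], TCP at [157.51, 630.641, 231.313] pointing down, gripper open.
Joint ranges: [-3.06, 3.06], [-0.37, 2.12], [-1.25, 1.32], [0.18, 2.47], [-1.1, 4.24], [0.23, 1.98], [-2.94, 2.94]. Speed limits (rad/s): [2.57, 2.57, 3.14, 3.14, 3.14, 3.14, 3.14].

## Interface

Orientations are given as [roll, pitch, yaw] about the fixed x, y, z axes, in that order (R = Rz(yaw) Ry(pitch) Rx(roll)).
In Python, from cell import ctrl gives the robot as it stands.
- The arm moves only by the tool step_arm, never from a script. Its argument "series" is a list that holds one entry, the list of rows, each a list of 7 numbers: the turn, a rotation vector about the tool's x, y, z as a fraction of full scale, then the shift along the tool's x, y, z as a fraction of full scale, then the closure, from 0 (fully open) to 1 (shut). In form: [[[ax, ay, az, tx, ty, tz, gripper], ...]]. A call has 1 to 12 rows; each row shifts and turns the commanded pose from where the row before left it, along the tool's axes as they then stand; what a row does not reach is not made up. Full scale, the value 1, is 150 mm for a shift and 45 degrees for a turn. A row lasts 1/10 s, in which the tool goes at most 50 mm and 8.59 degrees, less where a joint would pass 70% of its speed; a pose out of reach is approached as far as the arm can. A call with a number of a shift or a turn outside -1 to 1 is refused whole. A call with a gripper value outside its range is refused whole. The fingers move at their own pace and stop on an object; the grip force is fixed at half the most. Time passes only in rows, so rows that do not move let the fingers close. It gives the time, the measured TCP pose, the force, the opening and the grip force at its end, in the units of the state.
- ctrl.read_state(): the state, without advancing time (a new reading comes with each control period).
- ctrl.get_image(name): name is "side" or "top" or "wrist"; returns a dict with "img" (384x512x3 uint8, red, green, blue), "fx", "fy", "cx", "cy" (pixels), "R" (3x3) and "t" (3): a world point X has camera coordinates R X + t. Camera axes: x right, y down, z forward; pixel columns grow to the right and rows downward; lengths in mm; the calibration is good to about 2 mm. A picture is of the moment at which its call begins. There is no depth.
- ctrl.finish_job(): hands the job in; it is judged then, once.
Trained networks look in a picture, given as the dict that the camera call returned (one of the last four; its "shot" number tells which), for a name from the list of things; names that differ only in an ending like _2 or _b are one class to them, and where a whole thing is asked for, a point or a joint stands for the part that bears it (a point fixed in the world has none). Each returns a list of dicts, best first, with "score" (0 to 1); they miss things now and then, are a little off and sometimes report something else, mostly with a low value. They report only what shows in the picture. A call takes as long as a camera call.
- ctrl.recognise(picture, thing): "centre" ([column, row] in pixels, amid what is visible of it).
The state is a dict: "clock": time; "qpos": joint angles; "qd": joint speeds; "tau": joint torques, N m; "eef_pos": TCP position; "tool_rot": TCP orientation; "force": force on the tool from outside, world axes, zero at the start; "torque": the same for the moment, N m; "width": finger opening in mm; "gripper_force": force on a finger pad.
Only numpy, scipy, OpenCV 4.12 (cv2) and the standard library are available. Lean on these libraries where they do the work, as an engineer would, in place of code of your own. Each camera call takes 0.05 s, during which the arm holds its last target. There are 200 camera calls.

## Working session

There is one attempt and no reset: what is moved stays moved. The work goes in short steps, Python scripts to look and compute and a tool call to move; the robot and the scene stay as the last step left them, time stands still between calls to the robot, and variables do not carry over. Pictures are saved under pics/ and viewed, at most 10 in all, crops included, and the job is handed in when it is done.

Besides the shell and the picture viewer there is one more tool, called after "Request:" by a JSON object that holds its "fn" and its "kwargs". step_arm: Moves the arm, as the interface text tells. Shift numbers are shares of 150 mm and turn numbers shares of 45 degrees, none past 1 either way. Its arguments: {"type":"object","properties":{"series":{"type":"array","items":{"type":"array","items":{"type":"array","items":{"type":"number","minimum":-1,"maximum":1}}}}},"required":["series"]}

```bash
mkdir -p pics; cat > h.py <<'E'
import numpy as np,cv2
from cell import ctrl
from scipy.spatial.transform import Rotation as Ro
def shot(n,save=None):
    p=ctrl.get_image(n)
    if save: cv2.imwrite('pics/'+save,p['img'][:,:,::-1])
    return p
def proj(p,X):
    c=np.asarray(p['R'])@np.asarray(X,float)+np.asarray(p['t']); return [p['fx']*c[0]/c[2]+p['cx'],p['fy']*c[1]/c[2]+p['cy']]
def ray(p,uv):
    R=np.asarray(p['R']);o=-R.T@np.asarray(p['t']);d=R.T@np.array([(uv[0]-p['cx'])/p['fx'],(uv[1]-p['cy'])/p['fy'],1]);return o,d
def atz(p,uv,z):
    o,d=ray(p,uv);return o+d*(z-o[2])/d[2]
E
python3 - <<'E'
from h import *
s=ctrl.read_state();print({k:np.round(v,3).tolist() for k,v in s.items()})
for n in ['top','side','wrist']:
    p=shot(n,n+'0.png')
    R=np.asarray(p['R']);print(n,np.round(-R.T@np.asarray(p['t'])),np.round(R,2).tolist(),p['fx'],p['cx'],p['cy'])
    for t in ['square_grip','stock','blade','stand','vice','corner_nominal','oil']:
        print(t,[(np.round(d['centre']).tolist(),round(d['score'],2)) for d in ctrl.recognise(p,t)[:3]])
a=[cv2.imread('pics/%s0.png'%n) for n in ['top','side']]
cv2.imwrite('pics/m.png',cv2.resize(np.vstack(a),(800,1200))[:,:]) 
E
```

```text
{'clock': 0.0, 'qpos': [-1.392, 0.629, 0.038, 1.518, -0.027, 0.996, -0.02], 'qd': [0.0, -0.001, -0.001, 0.001, -0.001, -0.001, -0.001], 'tau': [-0.001, -56.341, 1.226, -19.344, 0.011, 0.011, 0.0], 'eef_pos': [157.367, 630.006, 230.375], 'tool_rot': [-3.14, 0.0, 2.897], 'force': [0.439, -0.991, 0.681], 'torque': [-0.006, 0.012, 0.053], 'gripper_force': 0.0, 'width': 85.556}
top [ 385.  -30. 1143.] [[-0.02, -1.0, -0.02], [-0.99, 0.02, -0.16], [0.16, 0.02, -0.99]] 416.9118234363505 250.69209888395366 189.2384355579991
square_grip [([330.0, 185.0], 0.58), ([325.0, 165.0], 0.3)]
stock []
blade [([323.0, 160.0], 0.56)]
stand [([345.0, 118.0], 0.71), ([322.0, 187.0], 0.69), ([172.0, 197.0], 0.46)]
vice [([173.0, 199.0], 0.8), ([277.0, 258.0], 0.71)]
corner_nominal [([172.0, 196.0], 0.66)]
oil [([293.0, 126.0], 0.6)]
side [  73. -822.  703.] [[0.87, -0.5, -0.01], [-0.27, -0.45, -0.85], [0.42, 0.74, -0.53]] 492.012990345493 253.01534732971442 185.7016229418844
square_grip [([320.0, 235.0], 0.55)]
stock [([316.0, 253.0], 0.61)]
blade [([338.0, 227.0], 0.77)]
stand [([315.0, 267.0], 0.78)]
vice [([151.0, 188.0], 0.63), ([216.0, 170.0], 0.59)]
corner_nominal [([220.0, 173.0], 0.76)]
oil [([356.0, 208.0], 0.85)]
wrist [ 89. 648. 374.] [[0.24, 0.97, -0.0], [0.93, -0.23, 0.28], [0.27, -0.07, -0.96]] 331.540274966829 258.61298893025804 196.20384779725885
square_grip []
stock []
blade []
stand []
vice []
corner_nominal []
oil []
```

View pics/top0.png

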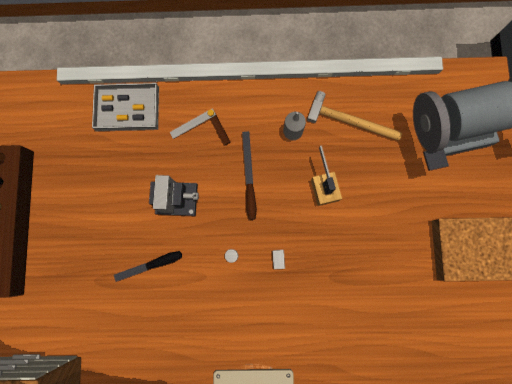

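View pics/side0.png

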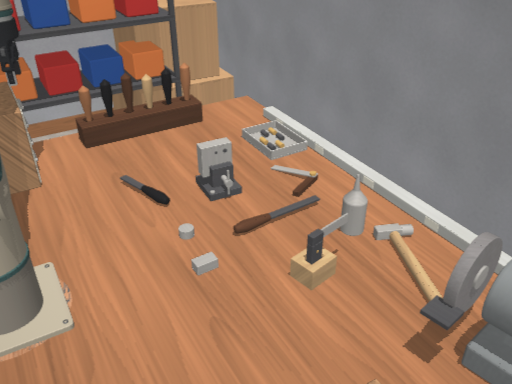

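```bash
python3 - <<'E'
import cv2,numpy as np
t=cv2.imread('pics/top0.png');s=cv2.imread('pics/side0.png')
def c(i,u,v,w=64,h=48): return cv2.resize(i[v-h//2:v+h//2,u-w//2:u+w//2],(400,300),interpolation=cv2.INTER_CUBIC)
cv2.imwrite('pics/z1.png',np.vstack([np.hstack([c(t,175,196),c(t,326,176,86,64)]),np.hstack([c(s,218,168,80,60),c(s,325,245,96,72)])]))
E
```

```text
(no output)
```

View pics/z1.png

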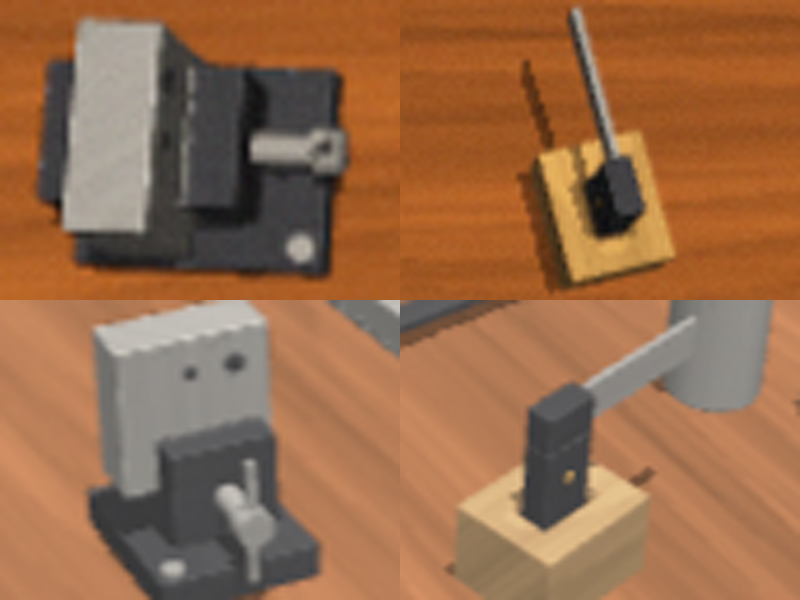

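```bash
python3 - <<'E'
from h import *
p=shot('top')
o=np.array([143,172]);b=[atz(p,o+np.array(q)/6.25,125) for q in [(62,230),(145,232),(163,25),(80,20)]]
print(np.round(b,1)); m=np.mean(b[:2],0);f=np.mean(b[2:],0);print('end',m,'yaw',np.arctan2(*(f-m)[1::-1]),np.linalg.norm(f-m))
o=np.array([283,144])
s=[atz(p,o+np.array(q)/4.651,109) for q in [(175,10),(213,157),(207,162),(232,157),(243,212),(218,228)]];print(np.round(s,1))
d=s[0]-s[1];print('sq yaw',np.arctan2(d[1],d[0]),np.linalg.norm(d))
E
```

```text
[[509.  234.  125. ]
 [507.5 201.1 125. ]
 [590.7 195.1 125. ]
 [593.5 228.5 125. ]]
end [508.27851521 217.55609915 125.        ] yaw -0.06848026753218765 83.99814320829567
[[ 662.7 -188.1  109. ]
 [ 580.3 -204.8  109. ]
 [ 577.6 -201.5  109. ]
 [ 580.1 -215.1  109. ]
 [ 549.9 -219.5  109. ]
 [ 541.5 -205.7  109. ]]
sq yaw 0.20089413690060628 84.03088978064298
```

```bash
cat >> h.py <<'E'
def plan(wps,g,R=None,pos=None):
    """wps: (x,y,z,yaw,n) tool down; prints rows in tool axes"""
    s=ctrl.read_state()
    pos=np.array(s['eef_pos']) if pos is None else np.array(pos); yaw=s['tool_rot'][2]
    rows=[]
    for x,y,z,w,n in wps:
        d=(np.array([x,y,z])-pos)/n; dw=((w-yaw+np.pi)%(2*np.pi)-np.pi)/n
        for i in range(n):
            T=Ro.from_euler('xyz',[np.pi,0,yaw]).as_matrix(); yaw+=dw
            rows.append([0,0,round(-dw/(np.pi/4),3)]+[round(float(v),3) for v in T.T@d/150]+[g])
        pos=np.array([x,y,z])
    print(str(rows).replace(' ',''))
def st():
    s=ctrl.read_state();print(round(s['clock'],2),np.round(s['eef_pos'],2),np.round(s['tool_rot'],4),'F',np.round(s['force'],2),'T',np.round(s['torque'],3),'w',round(s['width'],2),'g',round(s['gripper_force'],1),'q7',np.round(s['qpos'],2))
E
python3 - <<'E'
from h import *
plan([(440,250,215,3.342-2*np.pi,12)],0)
plan([(440,250,215,3.342-2*np.pi,12),(555,-210,205,3.342-2*np.pi,12)],0)
E
```

```text
[[0,0,np.float64(-0.047),-0.204,-0.167,0.009,0],[0,0,np.float64(-0.047),-0.197,-0.175,0.009,0],[0,0,np.float64(-0.047),-0.191,-0.182,0.009,0],[0,0,np.float64(-0.047),-0.184,-0.189,0.009,0],[0,0,np.float64(-0.047),-0.177,-0.195,0.009,0],[0,0,np.float64(-0.047),-0.169,-0.202,0.009,0],[0,0,np.float64(-0.047),-0.162,-0.208,0.009,0],[0,0,np.float64(-0.047),-0.154,-0.214,0.009,0],[0,0,np.float64(-0.047),-0.146,-0.219,0.009,0],[0,0,np.float64(-0.047),-0.137,-0.225,0.009,0],[0,0,np.float64(-0.047),-0.129,-0.23,0.009,0],[0,0,np.float64(-0.047),-0.12,-0.234,0.009,0]]
[[0,0,np.float64(-0.047),-0.204,-0.167,0.009,0],[0,0,np.float64(-0.047),-0.197,-0.175,0.009,0],[0,0,np.float64(-0.047),-0.191,-0.182,0.009,0],[0,0,np.float64(-0.047),-0.184,-0.189,0.009,0],[0,0,np.float64(-0.047),-0.177,-0.195,0.009,0],[0,0,np.float64(-0.047),-0.169,-0.202,0.009,0],[0,0,np.float64(-0.047),-0.162,-0.208,0.009,0],[0,0,np.float64(-0.047),-0.154,-0.214,0.009,0],[0,0,np.float64(-0.047),-0.146,-0.219,0.009,0],[0,0,np.float64(-0.047),-0.137,-0.225,0.009,0],[0,0,np.float64(-0.047),-0.129,-0.23,0.009,0],[0,0,np.float64(-0.047),-0.12,-0.234,0.009,0],[0,0,np.float64(-0.0),-0.012,-0.263,0.006,0],[0,0,np.float64(-0.0),-0.012,-0.263,0.006,0],[0,0,np.float64(-0.0),-0.012,-0.263,0.006,0],[0,0,np.float64(-0.0),-0.012,-0.263,0.006,0],[0,0,np.float64(-0.0),-0.012,-0.263,0.006,0],[0,0,np.float64(-0.0),-0.012,-0.263,0.006,0],[0,0,np.float64(-0.0),-0.012,-0.263,0.006,0],[0,0,np.float64(-0.0),-0.012,-0.263,0.006,0],[0,0,np.float64(-0.0),-0.012,-0.263,0.006,0],[0,0,np.float64(-0.0),-0.012,-0.263,0.006,0],[0,0,np.float64(-0.0),-0.012,-0.263,0.006,0],[0,0,np.float64(-0.0),-0.012,-0.263,0.006,0]]
```

Request:
{"fn": "step_arm", "kwargs": {"series": [[[0,0,-0.047,-0.204,-0.167,0.009,0],[0,0,-0.047,-0.197,-0.175,0.009,0],[0,0,-0.047,-0.191,-0.182,0.009,0],[0,0,-0.047,-0.184,-0.189,0.009,0],[0,0,-0.047,-0.177,-0.195,0.009,0],[0,0,-0.047,-0.169,-0.202,0.009,0],[0,0,-0.047,-0.162,-0.208,0.009,0],[0,0,-0.047,-0.154,-0.214,0.009,0],[0,0,-0.047,-0.146,-0.219,0.009,0],[0,0,-0.047,-0.137,-0.225,0.009,0],[0,0,-0.047,-0.129,-0.23,0.009,0],[0,0,-0.047,-0.12,-0.234,0.009,0]]]}}

```text
clock: 2.45
eef_pos: [440.7, 248.1, 215.3]
tool_rot: [3.141, 0.001, -2.942]
force: [0.6, -1.1, -0.0]
width: 85.3
gripper_force: 0.0
```

Request:
{"fn": "step_arm", "kwargs": {"series": [[[0,0,0,-0.012,-0.263,0.006,0],[0,0,0,-0.012,-0.263,0.006,0],[0,0,0,-0.012,-0.263,0.006,0],[0,0,0,-0.012,-0.263,0.006,0],[0,0,0,-0.012,-0.263,0.006,0],[0,0,0,-0.012,-0.263,0.006,0],[0,0,0,-0.012,-0.263,0.006,0],[0,0,0,-0.012,-0.263,0.006,0],[0,0,0,-0.012,-0.263,0.006,0],[0,0,0,-0.012,-0.263,0.006,0],[0,0,0,-0.012,-0.263,0.006,0],[0,0,0,0,0,0,0]]]}}

```text
clock: 3.65
eef_pos: [544.9, -179.8, 205.2]
tool_rot: [-3.137, 0.0, -2.952]
force: [-1.2, -0.2, 0.2]
width: 85.3
gripper_force: 0.0
```

```bash
sed -i 's/round(-dw/float(round(-dw/;s/,3)\]+\[round/,3))]+[round/' h.py; sed -i 's/float(round(-dw\/(np.pi\/4),3))/round(float(-dw\/(np.pi\/4)),3)/' h.py; python3 - <<'E'
from h import *
st()
p=shot('wrist','w1.png')
for t in ['square_grip','stock','blade','stand']:
        print(t,[(np.round(d['centre']).tolist(),round(d['score'],2)) for d in ctrl.recognise(p,t)[:3]])
plan([(555,-210,205,3.342-2*np.pi,1)],0)
E
```

```text
3.65 [ 544.88 -179.77  205.16] [-3.1367e+00  4.0000e-04 -2.9525e+00] F [-1.19 -0.19  0.18] T [-0.054  0.022  0.027] w 85.32 g 0.0 q7 [ 0.29  0.55 -0.04  1.77  0.04  0.83  2.  ]
square_grip [([225.0, 222.0], 0.57)]
stock [([231.0, 191.0], 0.95)]
blade [([227.0, 279.0], 0.76)]
stand [([238.0, 180.0], 0.83)]
[[0,0,0.0,-0.015,-0.273,0.002,0]]
```

View pics/w1.png

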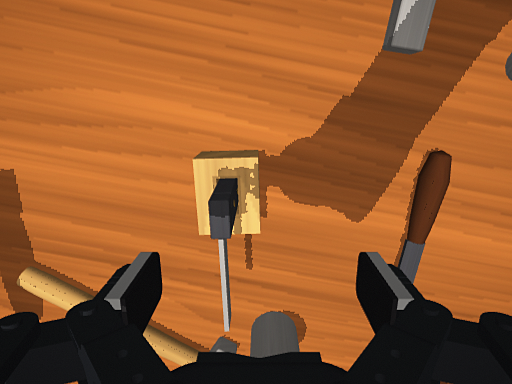

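```bash
python3 - <<'E'
import cv2,numpy as np
t=cv2.imread('pics/w1.png')
a=cv2.resize(t[140:250,180:280],(600,660)[:2],interpolation=cv2.INTER_CUBIC)
a=cv2.resize(t[145:245,180:280],(600,600),interpolation=cv2.INTER_CUBIC)
b=cv2.resize(t[240:340,205:238],(198,600),interpolation=cv2.INTER_CUBIC)
cv2.imwrite('pics/z2.png',np.hstack([a,b]))
E
```

```text
(no output)
```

View pics/z2.png

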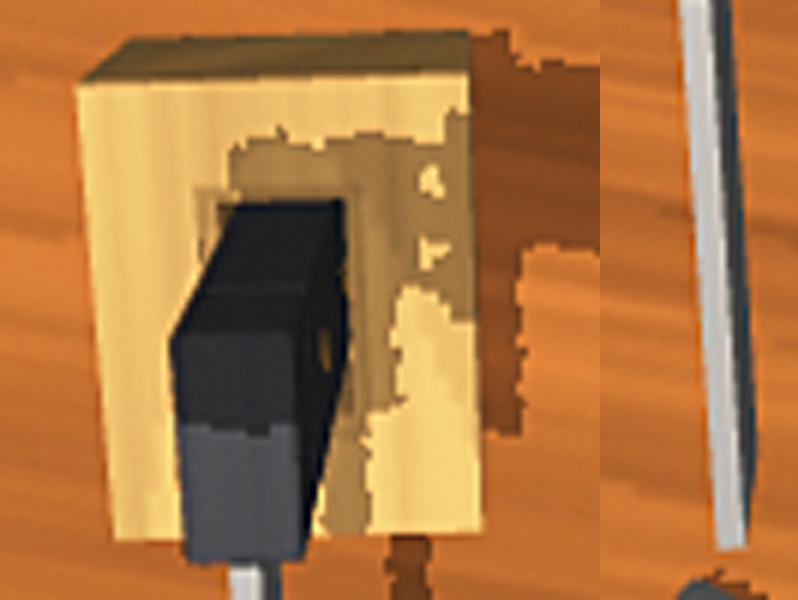

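```bash
python3 - <<'E'
from h import *
p=shot('wrist')
o=np.array([180,145])
s=np.array([atz(p,o+np.array(q)/6,109) for q in [(172,338),(298,334),(304,562),(187,563)]]);print(np.round(s,1),s.mean(0))
bl=[atz(p,q,109) for q in [(221,240),(227,331.3)]];d=bl[1]-bl[0];print(bl,np.arctan2(d[1],d[0]))
k=np.array([atz(p,o+np.array(q)/6,47) for q in [(78,85),(470,72),(482,530),(115,540)]]);print(np.round(k,1),k.mean(0))
for a,b in [(0,3),(1,2)]:
  for e in (s,k): d=e[b]-e[a];print(np.arctan2(d[1],d[0]),np.linalg.norm(d))
E
```

```text
[[ 555.8 -207.3  109. ]
 [ 552.1 -191.9  109. ]
 [ 582.5 -185.7  109. ]
 [ 585.7 -200.6  109. ]] [ 569.01924809 -196.37293159  109.        ]
[array([ 585.12837875, -192.92379819,  109.        ]), array([ 667.4738408 , -173.85978076,  109.        ])] 0.2275045785786565
[[ 539.5 -233.4   47. ]
 [ 525.7 -175.1   47. ]
 [ 599.1 -158.4   47. ]
 [ 612.6 -216.7   47. ]] [ 569.22774866 -195.90598485   47.        ]
0.22006000353417224 30.644010638985687
0.22360345199199677 74.96897881817898
0.19947489427671128 31.024076965494903
0.22479722908869998 75.22302822352279
```

```bash
python3 - <<'E'
from h import *
st();p=shot('wrist','w2.png');R=np.asarray(p['R']);print(-R.T@np.asarray(p['t']))
t=p['img'][:,:,::-1]
old=cv2.imread('pics/w1.png')
a=old[150:340,180:280]; r=cv2.matchTemplate(t.copy(),a,cv2.TM_CCOEFF_NORMED);print(cv2.minMaxLoc(r))
for i in range(1):
  q=shot('top'); 
  for X in [(569,-196,47),(569,-196,109),(585.1,-192.9,109),(667.5,-173.9,109)]: print(X,np.round(proj(q,X),1),np.round(proj(p,X),1))
E
```

```text
3.95 [ 544.62 -170.28  205.28] [ 3.1407  0.     -2.9409] F [0.32 0.1  0.05] T [ 0.002 -0.034  0.006] w 85.5 g 0.0 q7 [ 0.29  0.54 -0.05  1.77  0.03  0.83  1.99]
[ 475.45702661 -185.31145171  347.74070191]
(-0.21921692788600922, 0.8966820240020752, (143, 129), (167, 148))
(569, -196, 47) [321.9 186.4] [227.8 197.1]
(569, -196, 109) [325.5 182.3] [220.6 220.1]
(585.1, -192.9, 109) [323.9 176. ] [221.1 239.8]
(667.5, -173.9, 109) [315.  144.4] [227.  331.2]
```

```bash
python3 - <<'E'
from h import *
p=shot('wrist')
c=np.array([215.6,227.]) 
def px(q): return np.array(q)/6+np.array([180-13,145-2])
k=np.mean([atz(p,px(q),47) for q in [(78,85),(470,72),(482,530),(115,540)]],0)
s=np.mean([atz(p,px(q),109) for q in [(172,338),(298,334),(304,562),(187,563)]],0)
print('stand',k,'stock',s)
t=p['img'].astype(int); hsv=cv2.cvtColor(p['img'],cv2.COLOR_RGB2HSV)
# blade: bright, unsaturated
pts=[]
for v in range(243,325,4):
    m=[u for u in range(195,228) if hsv[v,u,1]<60 and hsv[v,u,2]>120]
    if m: pts.append((np.mean(m),v,len(m)))
pts=np.array(pts);print(pts[[0,len(pts)//2,-1]])
g=np.array([atz(p,q[:2],109) for q in pts]);f=np.polyfit(g[:,0],g[:,1],1);print('yaw',np.arctan(f[0]),'y at x=570',np.polyval(f,570),np.std(g[:,1]-np.polyval(f,g[:,0])))
# stand by mask (yellow wood) 
m=cv2.inRange(hsv,(18,90,170),(32,190,255));n,l,stt,ce=cv2.connectedComponentsWithStats(m);i=1+np.argmax(stt[1:,4]);print(stt[i],ce[i])
E
```

```text
stand [ 569.93135435 -208.8537808    47.        ] stock [ 569.59111134 -206.92582964  109.        ]
[[208.  243.    5. ]
 [211.  283.    5. ]
 [213.5 323.    4. ]]
yaw 0.21695943500862286 y at x=570 -207.25447975593696 0.1393166217644221
[ 182  156   66   77 1678] [203.50178784 178.32419547]
```

```bash
python3 - <<'E'
from h import *
plan([(568,-207.5,150,.217-np.pi,4)],0)
E
```

```text
[[0,0,-0.005,-0.026,-0.067,0.092,0],[0,0,-0.005,-0.026,-0.067,0.092,0],[0,0,-0.005,-0.025,-0.068,0.092,0],[0,0,-0.005,-0.025,-0.068,0.092,0]]
```

Request:
{"fn": "step_arm", "kwargs": {"series": [[[0,0,-0.005,-0.026,-0.067,0.092,0],[0,0,-0.005,-0.026,-0.067,0.092,0],[0,0,-0.005,-0.025,-0.068,0.092,0],[0,0,-0.005,-0.025,-0.068,0.092,0],[0,0,0,0,0,0,0],[0,0,0,0,0,0,0],[0,0,0,0,0,0,0],[0,0,0,0,0,0,0]]]}}

```text
clock: 4.9
eef_pos: [568.1, -208.3, 150.7]
tool_rot: [-3.141, 0.001, -2.927]
force: [0.5, -0.0, 0.5]
width: 85.6
gripper_force: 0.0
```

```bash
python3 - <<'E'
from h import *
st()
p=shot('wrist','w3.png')
hsv=cv2.cvtColor(p['img'],cv2.COLOR_RGB2HSV)
for X in [(567.6,-207.7,109),(585.2,-203.8,109),(668,-185.5,109),(569.6,-207.2,47)]: print(np.round(proj(p,X),1))
a,b=proj(p,(590,-202.8,109)),proj(p,(640,-191.8,109))
pts=[]
for v in range(int(a[1])+2,int(b[1]),3):
    u0=int(np.interp(v,[a[1],b[1]],[a[0],b[0]]))
    m=[u for u in range(u0-16,u0+16) if hsv[v,u,1]<60 and hsv[v,u,2]>120]
    if m: pts.append((np.mean(m),v,len(m)))
pts=np.array(pts);print(pts[::4])
g=np.array([atz(p,q[:2],109) for q in pts]);f=np.polyfit(g[:,0],g[:,1],1);print('yaw',np.arctan(f[0]),'y at x=570',np.polyval(f,570),np.std(g[:,1]-np.polyval(f,g[:,0])))
i=p['img'][100:340,120:360,::-1];cv2.imwrite('pics/z3.png',cv2.resize(i,(600,600),interpolation=cv2.INTER_CUBIC))
E
```

```text
4.9 [ 568.12 -208.25  150.67] [-3.1414e+00  1.0000e-03 -2.9271e+00] F [ 0.52 -0.05  0.5 ] T [0.001 0.031 0.04 ] w 85.64 g 0.0 q7 [ 0.34  0.66 -0.05  1.73  0.04  0.76  2.05]
[261.3 222.2]
[261.4 249.9]
[261.7 363.6]
[260.8 195.9]
[[264.  259.    1. ]
 [261.5 271.    6. ]
 [261.5 283.    6. ]
 [261.5 295.    6. ]
 [261.5 307.    6. ]
 [261.5 319.    6. ]]
yaw 0.20328351345166892 y at x=570 -206.41172103002475 0.4232999813805407
```

View pics/z3.png

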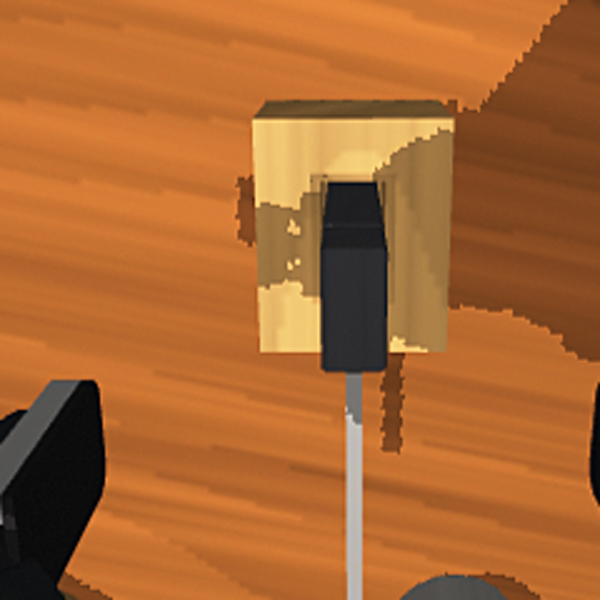

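Request:
{"fn": "step_arm", "kwargs": {"series": [[[0,0,0,0.004,0.004,0.13,0],[0,0,0,0.004,0,0.13,0],[0,0,0,0,0,0.13,0],[0,0,0,0,0,0.1,0],[0,0,0,0,0,0.041,0],[0,0,0,0,0,0,0],[0,0,0,0,0,0,0],[0,0,0,0,0,0,0],[0,0,0,0,0,0,0]]]}}

```text
clock: 5.85
eef_pos: [567.0, -208.5, 71.2]
tool_rot: [-3.141, 0.001, -2.928]
force: [0.4, 0.6, 0.4]
width: 85.6
gripper_force: 0.0
```

Request:
{"fn": "step_arm", "kwargs": {"series": [[[0,0,0,0,0,0,0.4],[0,0,0,0,0,0,0.6],[0,0,0,0,0,0,0.7],[0,0,0,0,0,0,0.8],[0,0,0,0,0,0,0.85],[0,0,0,0,0,0,1],[0,0,0,0,0,0,1],[0,0,0,0,0,0,1],[0,0,0,0,0,0,1],[0,0,0,0,0,0,1]]]}}

```text
clock: 6.85
eef_pos: [566.4, -208.4, 70.4]
tool_rot: [3.142, -0.0, -2.928]
force: [-0.3, 0.0, 1.9]
width: 15.3
gripper_force: 58.6
```

```bash
python3 -c "
from h import *
st()"
```

```text
6.85 [ 566.43 -208.35   70.4 ] [ 3.1416e+00 -1.0000e-04 -2.9277e+00] F [-0.3   0.01  1.89] T [-0.008  0.138  0.026] w 15.31 g 58.6 q7 [ 0.33  0.77 -0.04  1.78  0.05  0.59  2.04]
```

```bash
python3 - <<'E'
from h import *
plan([(566.5,-208.4,90,-2.928,3),(566.5,-208.4,180,-2.928,5),(470,-20,183,-3.07,8),(430,223,183,-3.21,8)],1)
E
```

```text
[[0,0,0.0,-0.0,-0.0,-0.044,1],[0,0,0.0,-0.0,-0.0,-0.044,1],[0,0,0.0,-0.0,-0.0,-0.044,1],[0,0,-0.0,0.0,0.0,-0.12,1],[0,0,-0.0,0.0,0.0,-0.12,1],[0,0,-0.0,0.0,0.0,-0.12,1],[0,0,-0.0,0.0,0.0,-0.12,1],[0,0,-0.0,0.0,0.0,-0.12,1],[0,0,0.023,0.045,0.17,-0.002,1],[0,0,0.023,0.048,0.17,-0.002,1],[0,0,0.023,0.051,0.169,-0.002,1],[0,0,0.023,0.054,0.168,-0.002,1],[0,0,0.023,0.057,0.167,-0.002,1],[0,0,0.023,0.06,0.166,-0.002,1],[0,0,0.023,0.063,0.165,-0.002,1],[0,0,0.023,0.066,0.164,-0.002,1],[0,0,0.022,0.019,0.204,0.0,1],[0,0,0.022,0.022,0.204,0.0,1],[0,0,0.022,0.026,0.204,0.0,1],[0,0,0.022,0.029,0.203,0.0,1],[0,0,0.022,0.033,0.203,0.0,1],[0,0,0.022,0.037,0.202,0.0,1],[0,0,0.022,0.04,0.201,0.0,1],[0,0,0.022,0.044,0.201,0.0,1]]
```

Request:
{"fn": "step_arm", "kwargs": {"series": [[[0,0,0,0,0,-0.02,1],[0,0,0,0,0,-0.05,1],[0,0,0,0,0,-0.06,1],[0,0,0,0,0,-0.12,1],[0,0,0,0,0,-0.15,1],[0,0,0,0,0,-0.15,1],[0,0,0,0,0,-0.12,1],[0,0,0,0,0,-0.06,1]]]}}

```text
clock: 7.65
eef_pos: [567.4, -208.7, 182.2]
tool_rot: [-3.14, 0.003, -2.928]
force: [0.4, -0.5, -3.1]
width: 15.0
gripper_force: 58.4
```

Request:
{"fn": "step_arm", "kwargs": {"series": [[[0,0,0.015,0.03,0.08,0,1],[0,0,0.023,0.045,0.17,0,1],[0,0,0.023,0.048,0.17,0,1],[0,0,0.023,0.051,0.169,0,1],[0,0,0.023,0.054,0.168,0,1],[0,0,0.023,0.057,0.167,0,1],[0,0,0.023,0.06,0.166,0,1],[0,0,0.023,0.063,0.165,0,1],[0,0,0.022,0.045,0.18,0,1],[0,0,0.022,0.022,0.204,0,1],[0,0,0.022,0.026,0.204,0,1],[0,0,0.022,0.029,0.203,0,1]]]}}

```text
clock: 8.85
eef_pos: [451.3, 87.5, 179.1]
tool_rot: [-3.141, -0.002, -3.136]
force: [0.6, -0.3, -3.5]
width: 14.9
gripper_force: 58.7
```

Request:
{"fn": "step_arm", "kwargs": {"series": [[[0,0,0.022,0.033,0.203,0,1],[0,0,0.022,0.037,0.202,0,1],[0,0,0.022,0.04,0.201,0,1],[0,0,0.022,0.044,0.17,0,1],[0,0,0.01,0.02,0.09,0,1],[0,0,0,0,0.04,0,1],[0,0,0,0,0,0,1],[0,0,0,0,0,0,1],[0,0,0,0,0,0,1],[0,0,0,0,0,0,1]]]}}

```text
clock: 9.85
eef_pos: [430.8, 221.5, 179.8]
tool_rot: [-3.141, -0.0, 3.069]
force: [-0.5, 0.4, -2.4]
width: 15.5
gripper_force: 58.8
```

```bash
python3 - <<'E'
from h import *
st()
p=shot('wrist','w4.png');np.savez('w4.npz',R=p['R'],t=p['t'],f=p['fx'],c=[p['cx'],p['cy']])
for X in [(508.3,217.6,125),(509,234,125),(507.5,201,125)]: print(np.round(proj(p,X),1))
for n in ['vice','corner_nominal','stock','blade']: print(n,[(np.round(d['centre']).tolist(),round(d['score'],2)) for d in ctrl.recognise(p,n)[:2]])
E
```

```text
9.85 [430.83 221.48 179.82] [-3.1412e+00 -2.0000e-04  3.0694e+00] F [-0.49  0.41 -2.36] T [ 0.013  0.016 -0.026] w 15.54 g 58.8 q7 [-0.57  0.47  0.05  2.03 -0.04  0.65  1.  ]
[262.1 319.9]
[285.7 319.3]
[238.3 320.4]
vice [([237.0, 339.0], 0.75)]
corner_nominal [([238.0, 341.0], 0.66)]
stock [([259.0, 224.0], 0.61)]
blade [([259.0, 349.0], 0.7)]
```

View pics/w4.png

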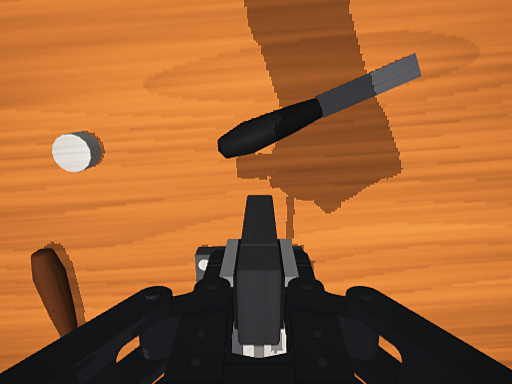

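```bash
python3 - <<'E'
import cv2
t=cv2.imread('pics/w4.png')
a=cv2.resize(t[224:374,160:360],(800,600),interpolation=cv2.INTER_CUBIC);a=cv2.convertScaleAbs(a,alpha=1.6,beta=15);cv2.imwrite('pics/z4.png',a)
E
```

```text
(no output)
```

View pics/z4.png

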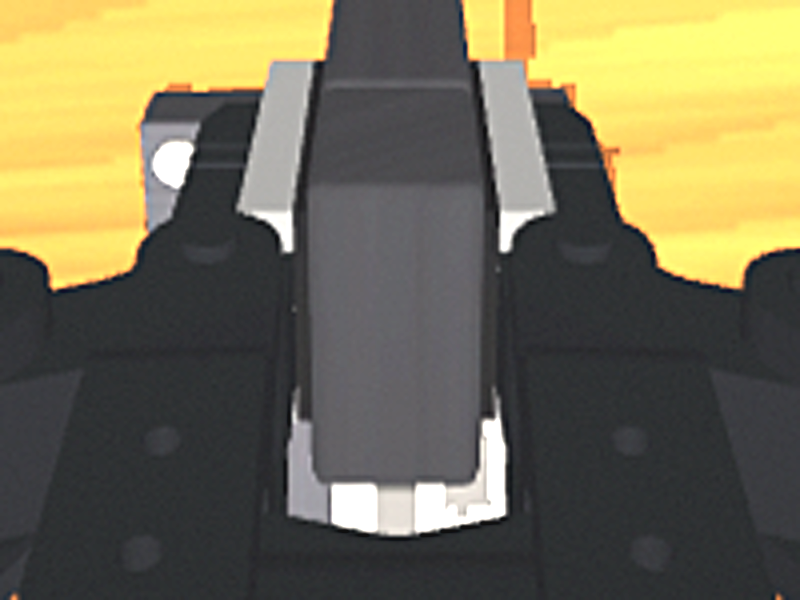

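```bash
python3 - <<'E'
from h import *
plan([(590,145,240,3.075,7)],1)
E
```

```text
[[0,0,-0.001,-0.156,-0.063,-0.057,1],[0,0,-0.001,-0.156,-0.063,-0.057,1],[0,0,-0.001,-0.156,-0.063,-0.057,1],[0,0,-0.001,-0.156,-0.063,-0.057,1],[0,0,-0.001,-0.156,-0.063,-0.057,1],[0,0,-0.001,-0.156,-0.063,-0.057,1],[0,0,-0.001,-0.156,-0.063,-0.057,1]]
```

Request:
{"fn": "step_arm", "kwargs": {"series": [[[0,0,-0.001,0,-0.06,-0.12,1],[0,0,-0.001,0,-0.12,-0.16,1],[0,0,-0.001,-0.1,-0.12,-0.12,1],[0,0,-0.001,-0.18,-0.08,0,1],[0,0,-0.001,-0.22,-0.06,0,1],[0,0,-0.001,-0.22,0,0,1],[0,0,0,-0.2,0,0,1],[0,0,0,-0.12,0,0,1],[0,0,0,-0.06,0,0,1],[0,0,0,0,0,0,1],[0,0,0,0,0,0,1],[0,0,0,0,0,0,1]]]}}

```text
clock: 11.3
eef_pos: [589.4, 146.0, 239.9]
tool_rot: [3.142, -0.001, 3.077]
force: [-0.3, 0.2, -3.3]
width: 15.3
gripper_force: 58.9
```

```bash
python3 - <<'E'
from h import *
st()
p=shot('wrist','w5.png');np.savez('w5.npz',R=p['R'],t=p['t'],f=p['fx'],c=[p['cx'],p['cy']])
st()
for X in [(509,234,125),(507.5,201,125),(590.7,195,125),(593.5,228,125)]: print(np.round(proj(p,X),1))
cv2.imwrite('pics/z5.png',cv2.resize(p['img'][60:240,220:460,::-1],(800,600),interpolation=cv2.INTER_CUBIC))
E
```

```text
11.3 [589.44 146.03 239.86] [ 3.1415e+00 -1.3000e-03  3.0766e+00] F [-0.26  0.21 -3.28] T [ 0.007  0.001 -0.   ] w 15.32 g 58.9 q7 [-0.33  0.56  0.07  1.63 -0.05  0.95  1.26]
11.35 [589.64 146.06 239.97] [ 3.1415e+00 -9.0000e-04  3.0767e+00] F [ 0.38 -0.65 -3.94] T [-0.041  0.052 -0.019] w 15.27 g 58.9 q7 [-0.33  0.56  0.07  1.63 -0.05  0.95  1.26]
[372.1  76.5]
[326.9  77.5]
[320.3 187.7]
[361.5 188.4]
```

View pics/z5.png

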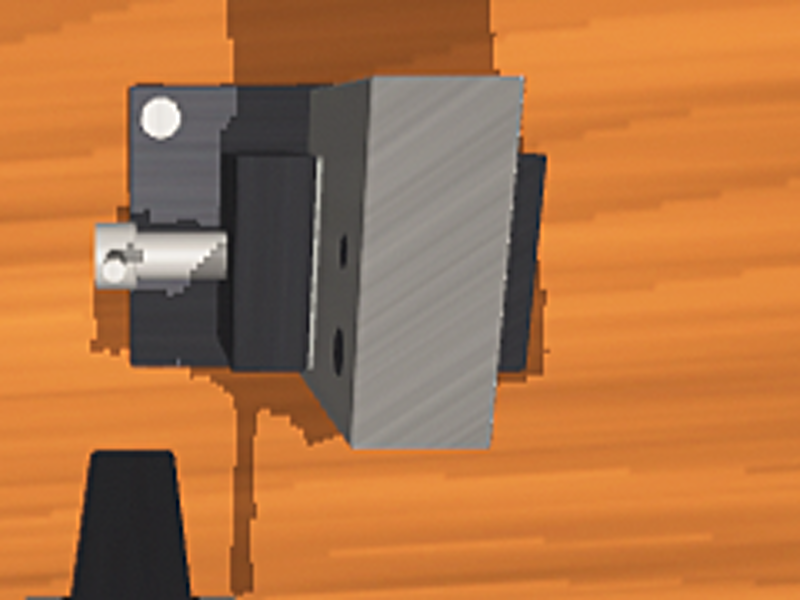

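```bash
python3 - <<'E'
from h import *
z=np.load('w5.npz');p=dict(R=z['R'],t=z['t'],fx=float(z['f']),fy=float(z['f']),cx=z['c'][0],cy=z['c'][1])
im=cv2.imread('pics/w5.png').astype(int)
sat=im.max(2)-im.min(2)
L=[];Rr=[]
for v in range(90,190,4):
    row=im[v].mean(1); s=sat[v]
    u0=int(np.interp(v,[83,194],[330.6,325.6])); u1=int(np.interp(v,[83,194],[376.9,367.3]))
    def edge(a):  # subpixel max-gradient
        w=range(a-5,a+6); g=np.abs([im[v,u+1].astype(int)-im[v,u-1] for u in w]).sum(1).astype(float); k=g.argmax();sl=slice(max(0,k-1),k+2);return (np.array(w)[sl]*g[sl]).sum()/g[sl].sum()
    L.append((edge(u0),v));Rr.append((edge(u1),v))
def line(q,Z):
    g=np.array([atz(p,x,Z) for x in q]);f=np.polyfit(g[:,0],g[:,1],1);r=g[:,1]-np.polyval(f,g[:,0]);k=abs(r)<1.0;f=np.polyfit(g[k,0],g[k,1],1);return np.arctan(f[0]),f,r.std()
co=[(220+a*.3,60+b*.3) for a,b in [(372,77),(523,76),(352,447),(491,447)]]
for Z in (118,125,132):
    a=line(L,Z);b=line(Rr,Z);c=np.array([atz(p,q,Z) for q in co])
    ends=c[1]-c[0]; print(Z,'yawL/R',a[0],b[0],a[2],b[2],'y@540',np.polyval(a[1],540),np.polyval(b[1],540),'endyaw',-np.arctan(ends[0]/ends[1]),'len',np.linalg.norm(c[2]-c[0]),np.linalg.norm(c[3]-c[1]),'end mid',(c[0]+c[1])/2)
E
```

```text
118 yawL/R -0.0647445106412523 -0.06424353962723672 0.06902082478922128 0.12541529711359428 y@540 203.62159559718884 238.40474684106607 endyaw -0.06005145047371467 len 87.22686105323754 87.4416461891482 end mid [512.42313306 222.93049085 118.        ]
125 yawL/R -0.06474451064125382 -0.06424353962723836 0.06719338721122346 0.12209472498914792 y@540 202.17016937246098 236.03265830251453 endyaw -0.06005145047371444 len 84.91738932225537 85.12648767552103 end mid [512.60130222 221.00361773 125.        ]
132 yawL/R -0.06474451064125371 -0.06424353962723685 0.06536594963321912 0.11877415286469689 y@540 200.71874314773308 233.660569763963 endyaw -0.060051450473714206 len 82.60791759127332 82.81132916189387 end mid [512.77947137 219.07674461 132.        ]
```

```bash
python3 - <<'E'
from h import *
plan([(462,224.2,240,3.0772,7),(462,224.2,125,3.0772,5)],1)
E
```

```text
[[0,0,-0.0,0.126,0.066,-0.0,1],[0,0,-0.0,0.126,0.066,-0.0,1],[0,0,-0.0,0.126,0.066,-0.0,1],[0,0,-0.0,0.126,0.066,-0.0,1],[0,0,-0.0,0.126,0.066,-0.0,1],[0,0,-0.0,0.126,0.066,-0.0,1],[0,0,-0.0,0.126,0.066,-0.0,1],[0,0,0.0,0.0,-0.0,0.153,1],[0,0,0.0,0.0,-0.0,0.153,1],[0,0,0.0,0.0,-0.0,0.153,1],[0,0,0.0,0.0,-0.0,0.153,1],[0,0,0.0,0.0,-0.0,0.153,1]]
```

Request:
{"fn": "step_arm", "kwargs": {"series": [[[0,0,0,0.06,0.03,0,1],[0,0,0,0.126,0.066,0,1],[0,0,0,0.18,0.094,0,1],[0,0,0,0.2,0.106,0,1],[0,0,0,0.17,0.09,0,1],[0,0,0,0.1,0.05,0.04,1],[0,0,0,0.046,0.026,0.1,1],[0,0,0,0,0,0.16,1],[0,0,0,0,0,0.18,1],[0,0,0,0,0,0.16,1],[0,0,0,0,0,0.09,1],[0,0,0,0,0,0.037,1]]]}}

```text
clock: 12.55
eef_pos: [461.6, 223.6, 123.9]
tool_rot: [-3.141, -0.002, 3.077]
force: [-0.4, -0.7, -3.7]
width: 15.3
gripper_force: 58.7
```

Request:
{"fn": "step_arm", "kwargs": {"series": [[[0,0,0,0,0,0,1],[0,0,0,0,0,0,1],[0,0,0,0,0,0,1],[0,0,0,0,0,0,1]]]}}

```text
clock: 12.95
eef_pos: [463.8, 223.8, 125.6]
tool_rot: [3.141, 0.001, 3.076]
force: [0.7, -0.2, -3.1]
width: 15.0
gripper_force: 58.7
```

```bash
python3 - <<'E'
from h import *
st()
p=shot('side','s6.png')
cv2.imwrite('pics/z6.png',cv2.resize(p['img'][100:220,150:310,::-1],(800,600),interpolation=cv2.INTER_CUBIC))
E
```

```text
12.95 [463.76 223.79 125.6 ] [3.1407e+00 1.3000e-03 3.0758e+00] F [ 0.65 -0.15 -3.07] T [ 0.033  0.031 -0.011] w 14.98 g 58.7 q7 [-0.53  0.59  0.05  1.99 -0.05  0.55  1.05]
```

View pics/z6.png

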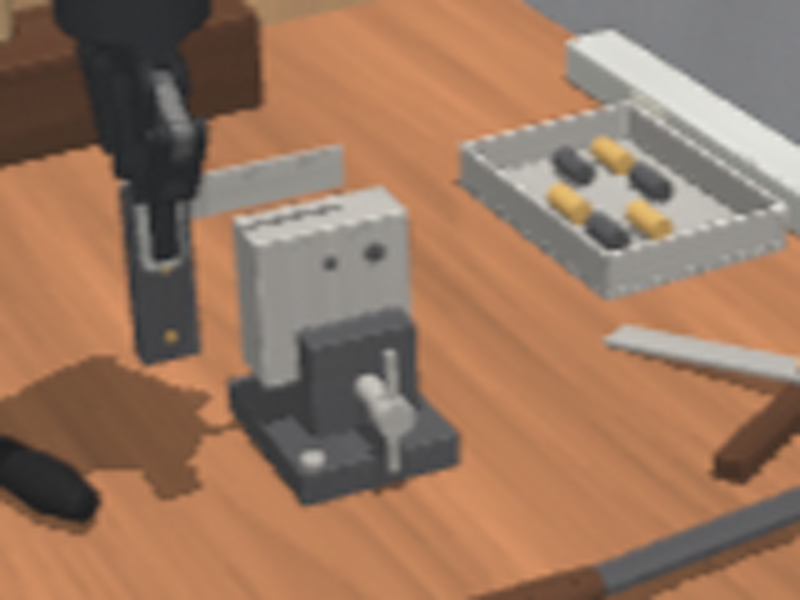

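Request:
{"fn": "step_arm", "kwargs": {"series": [[[0,0,0.0015,-0.03,0,0.01,1],[0,0,0,-0.05,0,0.015,1],[0,0,0,-0.05,0,0.015,1],[0,0,0,-0.027,0,0.012,1],[0,0,0,-0.01,0,0,1],[0,0,0,0,0,0,1],[0,0,0,0,0,0,1],[0,0,0,0,0,0,1]]]}}

```text
clock: 13.8
eef_pos: [488.0, 221.9, 117.0]
tool_rot: [-3.142, -0.0, 3.075]
force: [1.0, 0.1, -4.4]
width: 15.3
gripper_force: 58.8
```

Request:
{"fn": "step_arm", "kwargs": {"series": [[[0,0,0,0,0,0.006,1],[0,0,0,0,0,0.006,1],[0,0,0,0,0,0.006,1],[0,0,0,0,0,0,1],[0,0,0,0,0,0,1]]]}}

```text
clock: 14.3
eef_pos: [488.2, 221.8, 114.2]
tool_rot: [-3.142, -0.0, 3.075]
force: [0.9, -0.2, -2.9]
width: 15.3
gripper_force: 58.8
```

Request:
{"fn": "step_arm", "kwargs": {"series": [[[0,0,0,0,0,0.004,1],[0,0,0,0,0,0.004,1],[0,0,0,0,0,0.004,1],[0,0,0,0,0,0,1],[0,0,0,0,0,0,1]]]}}

```text
clock: 14.8
eef_pos: [488.3, 221.8, 112.5]
tool_rot: [-3.142, -0.0, 3.075]
force: [0.3, -0.8, -3.1]
width: 15.3
gripper_force: 58.8
```

Request:
{"fn": "step_arm", "kwargs": {"series": [[[0,0,-0.002,0,0,0.004,1],[0,0,0,0,0,0.004,1],[0,0,0,0,0,0,1],[0,0,0,0,0,0,1]]]}}

```text
clock: 15.2
eef_pos: [488.4, 221.9, 111.3]
tool_rot: [3.141, 0.0, 3.076]
force: [0.7, -0.1, -2.8]
width: 15.1
gripper_force: 59.2
```

Request:
{"fn": "step_arm", "kwargs": {"series": [[[0,0,0,0,0,0.004,1],[0,0,0,0,0,0.003,1],[0,0,0,0,0,0,1],[0,0,0,0,0,0,1]]]}}

```text
clock: 15.6
eef_pos: [488.4, 221.9, 111.1]
tool_rot: [3.141, 0.001, 3.076]
force: [-2.4, -0.8, 5.7]
width: 15.2
gripper_force: 60.4
```

Request:
{"fn": "step_arm", "kwargs": {"series": [[[0,0,0,0,0,0.003,1],[0,0,0,0,0,0.002,1],[0,0,0,0,0,0,1],[0,0,0,0,0,0,1]]]}}

```text
clock: 16.0
eef_pos: [488.4, 222.0, 111.0]
tool_rot: [3.141, 0.001, 3.076]
force: [-4.1, -1.6, 11.2]
width: 15.2
gripper_force: 61.1
```

Request:
{"fn": "step_arm", "kwargs": {"series": [[[0,0,0,0,0,-0.005,1],[0,0,0,0,0,-0.006,1],[0,0,0,-0.006,0,0,1],[0,0,0,-0.006,0,0,1],[0,0,0,-0.006,0,0,1],[0,0,0,0,0,0,1],[0,0,0,0,0,0,1]]]}}

```text
clock: 16.7
eef_pos: [491.2, 221.8, 111.2]
tool_rot: [3.141, 0.0, 3.076]
force: [-0.7, 0.5, 2.4]
width: 15.0
gripper_force: 59.7
```

Request:
{"fn": "step_arm", "kwargs": {"series": [[[0,0,0,-0.004,0,0,1],[0,0,0,-0.004,0,0,1],[0,0,0,0,0,0,1],[0,0,0,0,0,0,1]]]}}

```text
clock: 17.1
eef_pos: [492.3, 221.7, 111.2]
tool_rot: [3.141, 0.0, 3.076]
force: [-1.5, 0.2, 4.8]
width: 15.5
gripper_force: 59.7
```

Request:
{"fn": "step_arm", "kwargs": {"series": [[[0,0,0,-0.004,0,0,1],[0,0,0,-0.003,0,0,1],[0,0,0,0,0,0,1],[0,0,0,0,0,0,1]]]}}

```text
clock: 17.5
eef_pos: [492.9, 221.6, 111.2]
tool_rot: [-3.142, -0.001, 3.076]
force: [-4.2, 0.1, 4.9]
width: 15.1
gripper_force: 60.0
```

Request:
{"fn": "step_arm", "kwargs": {"series": [[[0,0,0,-0.003,0,0,1],[0,0,0,0,0,0,1],[0,0,0,0,0,0,1]]]}}

```text
clock: 17.8
eef_pos: [492.9, 221.6, 111.3]
tool_rot: [-3.141, -0.001, 3.076]
force: [-4.6, 1.3, 6.8]
width: 15.3
gripper_force: 60.2
```

Request:
{"fn": "step_arm", "kwargs": {"series": [[[0,0,0,-0.003,0,0,1],[0,0,0,0,0,0,1],[0,0,0,0,0,0,1]]]}}

```text
clock: 18.1
eef_pos: [493.0, 221.5, 111.3]
tool_rot: [-3.141, -0.002, 3.077]
force: [-4.9, 0.1, 6.0]
width: 15.2
gripper_force: 60.3
```

```bash
python3 -c "
from h import *
st()"
```

```text
18.1 [492.98 221.55 111.27] [-3.1413e+00 -2.1000e-03  3.0766e+00] F [-4.93  0.12  6.01] T [ 0.08   0.769 -0.038] w 15.23 g 60.3 q7 [-0.5   0.64  0.04  1.93 -0.05  0.57  1.08]
```

Request:
{"fn": "step_arm", "kwargs": {"series": [[[0,0,0,-0.004,0,0,1],[0,0,0,0,0,0,1],[0,0,0,0,0,0,1],[0,0,0,0,0,0,1]]]}}

```text
clock: 18.5
eef_pos: [493.0, 221.6, 111.3]
tool_rot: [-3.141, -0.003, 3.077]
force: [-6.3, 0.8, 8.5]
width: 15.4
gripper_force: 60.5
```

```bash
python3 - <<'E'
from h import *
st()
p=shot('wrist','w7.png')
# square pose in hand: project expected stock top corners/back edge vs intensity
s=ctrl.read_state();T=Ro.from_euler('xyz',s['tool_rot']).as_matrix();P=np.array(s['eef_pos'])
# square frame: x=-toolx, z=-toolz ; grip at tool z=-19
q=shot('side','s7.png')
c=P-19*T[:,2]; ex,ey,ez=-T[:,0],T[:,1],-T[:,2]
for n,X in {'tip top':c+ex*103+ez*19,'tip low':c+ex*103-ez*3,'inner':c+ex*18-ez*3,'foot back':c-ex*14-ez*78-8*ey,'foot in':c+ex*18-ez*78-8*ey}.items(): print(n,np.round(X,1),'side',np.round(proj(q,X),1))
E
```

```text
18.5 [493.03 221.56 111.31] [-3.1411e+00 -3.0000e-03  3.0767e+00] F [-6.34  0.79  8.52] T [ 0.095  0.888 -0.042] w 15.39 g 60.5 q7 [-0.5   0.64  0.04  1.93 -0.05  0.57  1.08]
tip top [596.  214.9 149. ] side [228.9 131.1]
tip low [595.9 214.9 127. ] side [229.1 138.7]
inner [511.1 220.4 127.2] side [198.7 145.4]
foot back [478.4 214.5  52.3] side [190.1 175. ]
foot in [510.3 212.4  52.3] side [201.6 172.2]
```

Request:
{"fn": "step_arm", "kwargs": {"series": [[[0,0.002,0,0,0,0,1],[0,0.002,0,0,0,0,1],[0,0,0,0,0,0,1],[0,0,0,0,0,0,1],[0,0,0,0,0,0,1]]]}}

```text
clock: 19.1
eef_pos: [493.1, 221.5, 111.4]
tool_rot: [-3.141, -0.006, 3.077]
force: [-6.6, -0.3, 8.1]
width: 15.3
gripper_force: 60.7
```

```bash
python3 - <<'E'
from h import *
st()
a=cv2.imread('pics/s7.png').astype(int)
q=shot('side','s8.png')
# gap check: profiles along columns at blade underside, for side view (grey levels)
b=q['img'].astype(int).mean(2)
for u in (206,212,218,224): print(u,b[128:160,u].astype(int).tolist())
for v in (152,158,164,170): print(v,b[v,184:216].astype(int).tolist())
E
```

```text
19.1 [493.13 221.52 111.36] [-3.1411 -0.0059  3.0767] F [-6.61 -0.3   8.14] T [ 0.062  0.782 -0.022] w 15.26 g 60.7 q7 [-0.5   0.65  0.04  1.93 -0.05  0.57  1.08]
206 [125, 125, 128, 131, 134, 135, 137, 137, 162, 153, 145, 143, 142, 141, 143, 144, 149, 186, 192, 197, 154, 143, 144, 143, 144, 143, 143, 143, 143, 143, 144, 143]
212 [133, 132, 130, 129, 127, 126, 125, 169, 147, 144, 144, 143, 143, 144, 145, 165, 190, 191, 178, 147, 143, 145, 144, 144, 144, 144, 144, 143, 144, 144, 144, 143]
218 [138, 137, 134, 133, 133, 150, 163, 147, 141, 144, 143, 144, 144, 146, 173, 191, 192, 153, 145, 145, 146, 145, 145, 145, 145, 144, 144, 144, 144, 144, 144, 144]
224 [133, 134, 135, 137, 158, 156, 149, 147, 145, 143, 146, 145, 152, 188, 194, 205, 158, 146, 147, 147, 129, 88, 75, 74, 113, 137, 145, 146, 146, 145, 145, 146]
152 [140, 141, 113, 59, 63, 100, 133, 113, 57, 44, 44, 45, 45, 72, 82, 78, 100, 129, 145, 144, 144, 144, 144, 144, 146, 147, 146, 145, 144, 144, 126, 91]
158 [133, 133, 117, 81, 63, 68, 67, 66, 67, 67, 67, 67, 68, 66, 67, 69, 94, 134, 148, 144, 143, 143, 144, 143, 145, 146, 145, 145, 144, 143, 143, 145]
164 [136, 138, 138, 110, 58, 64, 67, 67, 67, 68, 67, 67, 67, 67, 66, 69, 80, 106, 133, 145, 145, 143, 144, 144, 144, 145, 146, 145, 143, 143, 138, 129]
170 [101, 127, 142, 121, 81, 63, 68, 67, 67, 67, 80, 97, 88, 70, 71, 71, 76, 98, 135, 149, 144, 143, 143, 143, 143, 113, 59, 63, 71, 77, 76, 74]
```

Request:
{"fn": "step_arm", "kwargs": {"series": [[[0,-0.004,0,0,0,0,1],[0,-0.004,0,0,0,0,1],[0,0,0,0,0,0,1],[0,0,0,0,0,0,1],[0,0,0,0,0,0,1]]]}}

```text
clock: 19.65
eef_pos: [493.0, 221.6, 111.3]
tool_rot: [-3.141, 0.0, 3.077]
force: [-5.0, 1.3, 8.1]
width: 15.4
gripper_force: 60.4
```

```bash
python3 -c "
from h import *
st()"
```

```text
19.65 [493.02 221.55 111.26] [-3.1411  0.      3.0767] F [-5.04  1.3   8.12] T [ 0.151  1.082 -0.077] w 15.42 g 60.4 q7 [-0.5   0.64  0.04  1.93 -0.05  0.57  1.08]
```

Request:
{"fn": "step_arm", "kwargs": {"series": [[[0,0,0,-0.004,0,0,1],[0,-0.002,0,-0.004,0,0,1],[0,-0.002,0,0,0,0,1],[0,0,0,0,0,0,1],[0,0,0,0,0,0,1]]]}}

```text
clock: 20.15
eef_pos: [493.1, 221.6, 111.2]
tool_rot: [-3.141, 0.001, 3.077]
force: [-7.9, 1.2, 10.2]
width: 15.5
gripper_force: 60.8
```

```bash
python3 -c "
from h import *
st()"
```

```text
20.15 [493.06 221.58 111.24] [-3.1407e+00  1.1000e-03  3.0769e+00] F [-7.88  1.17 10.15] T [ 0.208  1.641 -0.067] w 15.54 g 60.8 q7 [-0.5   0.64  0.04  1.93 -0.04  0.56  1.07]
```

Request:
{"fn": "step_arm", "kwargs": {"series": [[[0,0,0,0,0,0,1],[0,0,0,0,0,0,1],[0,0,0,0,0,0,1],[0,0,0,0,0,0,1],[0,0,0,0,0,0,1],[0,0,0,0,0,0,1],[0,0,0,0,0,0,1],[0,0,0,0,0,0,1],[0,0,0,0,0,0,1],[0,0,0,0,0,0,1],[0,0,0,0,0,0,1],[0,0,0,0,0,0,1]]]}}

```text
clock: 21.35
eef_pos: [493.1, 221.6, 111.2]
tool_rot: [-3.141, 0.001, 3.077]
force: [-7.7, 0.5, 10.9]
width: 15.0
gripper_force: 60.8
```

```bash
python3 -c "
from h import *
st()"
```

```text
21.35 [493.06 221.56 111.24] [-3.1407e+00  1.1000e-03  3.0769e+00] F [-7.68  0.45 10.89] T [ 0.189  1.615 -0.052] w 15.03 g 60.8 q7 [-0.5   0.64  0.04  1.93 -0.04  0.56  1.07]
```

Request:
{"fn": "step_arm", "kwargs": {"series": [[[0,0.002,0,0,0,0,1],[0,0.002,0,0,0,0,1],[0,0,0,0,0,0,1],[0,0,0,0,0,0,1],[0,0,0,0,0,0,1],[0,0,0,0,0,0,1],[0,0,0,0,0,0,1],[0,0,0,0,0,0,1],[0,0,0,0,0,0,1],[0,0,0,0,0,0,1],[0,0,0,0,0,0,1],[0,0,0,0,0,0,1]]]}}

```text
clock: 22.55
eef_pos: [493.1, 221.6, 111.3]
tool_rot: [-3.141, -0.002, 3.077]
force: [-8.0, 1.1, 10.4]
width: 15.3
gripper_force: 60.9
```

```bash
python3 -c "
from h import *
st()"
```

```text
22.55 [493.11 221.55 111.31] [-3.1407e+00 -1.8000e-03  3.0770e+00] F [-7.95  1.07 10.41] T [0.185 1.524 0.014] w 15.27 g 60.9 q7 [-0.5   0.64  0.04  1.93 -0.05  0.57  1.08]
```

Request:
{"fn": "step_arm", "kwargs": {"series": [[[0,0,0,0,0,0,1],[0,0,0,0,0,0,1],[0,0,0,0,0,0,1],[0,0,0,0,0,0,1],[0,0,0,0,0,0,1],[0,0,0,0,0,0,1],[0,0,0,0,0,0,1],[0,0,0,0,0,0,1],[0,0,0,0,0,0,1],[0,0,0,0,0,0,1],[0,0,0,0,0,0,1],[0,0,0,0,0,0,1]]]}}

```text
clock: 23.75
eef_pos: [493.1, 221.5, 111.3]
tool_rot: [-3.141, -0.002, 3.077]
force: [-8.8, 0.3, 10.9]
width: 15.4
gripper_force: 60.9
```

Request:
{"fn": "step_arm", "kwargs": {"series": [[[0,0.002,0,0.006,0,-0.006,1],[0,0.002,0,0.01,0,-0.01,1],[0,0,0,0.03,0,-0.02,1],[0,0,0,0.08,0,-0.03,1],[0,0,0,0.12,0,-0.06,1],[0,0,0,0.08,0,-0.12,1],[0,0,0,0.04,0,-0.14,1],[0,0,0,0,0,-0.08,1],[0,0,0,0,0,-0.03,1],[0,0,0,0,0,0,1],[0,0,0,0,0,0,1],[0,0,0,0,0,0,1]]]}}

```text
clock: 24.95
eef_pos: [440.6, 224.6, 184.8]
tool_rot: [-3.141, -0.001, 3.076]
force: [0.1, -0.5, -2.6]
width: 15.2
gripper_force: 59.0
```

```bash
python3 - <<'E'
from h import *
st()
plan([(470,-20,188,-3.07,8),(566.4,-208.4,185,-2.928,8)],1)
E
```

```text
24.95 [440.65 224.55 184.76] [-3.1406e+00 -1.4000e-03  3.0760e+00] F [ 0.08 -0.51 -2.6 ] T [-0.001  0.059 -0.007] w 15.22 g 59.0 q7 [-0.57  0.48  0.06  1.99 -0.04  0.67  1.02]
[[0,0,-0.022,-0.038,-0.202,-0.003,1],[0,0,-0.022,-0.034,-0.202,-0.003,1],[0,0,-0.022,-0.031,-0.203,-0.003,1],[0,0,-0.022,-0.027,-0.203,-0.003,1],[0,0,-0.022,-0.024,-0.204,-0.003,1],[0,0,-0.022,-0.02,-0.204,-0.003,1],[0,0,-0.022,-0.017,-0.205,-0.003,1],[0,0,-0.022,-0.013,-0.205,-0.003,1],[0,0,-0.023,-0.069,-0.162,0.002,1],[0,0,-0.023,-0.066,-0.164,0.002,1],[0,0,-0.023,-0.063,-0.165,0.002,1],[0,0,-0.023,-0.06,-0.166,0.002,1],[0,0,-0.023,-0.057,-0.167,0.002,1],[0,0,-0.023,-0.054,-0.168,0.002,1],[0,0,-0.023,-0.051,-0.169,0.002,1],[0,0,-0.023,-0.048,-0.17,0.002,1]]
```

Request:
{"fn": "step_arm", "kwargs": {"series": [[[0,0,-0.011,-0.019,-0.1,-0.003,1],[0,0,-0.022,-0.038,-0.202,-0.003,1],[0,0,-0.022,-0.031,-0.203,-0.003,1],[0,0,-0.022,-0.027,-0.203,-0.003,1],[0,0,-0.022,-0.024,-0.204,-0.003,1],[0,0,-0.022,-0.02,-0.204,-0.003,1],[0,0,-0.022,-0.017,-0.205,-0.003,1],[0,0,-0.022,-0.013,-0.205,-0.003,1],[0,0,-0.023,-0.04,-0.18,0.002,1],[0,0,-0.023,-0.066,-0.164,0.002,1],[0,0,-0.023,-0.063,-0.165,0.002,1],[0,0,-0.023,-0.06,-0.166,0.002,1]]]}}

```text
clock: 26.15
eef_pos: [510.8, -103.2, 187.1]
tool_rot: [3.141, -0.001, -3.005]
force: [0.9, 0.8, -4.0]
width: 15.3
gripper_force: 59.0
```

Request:
{"fn": "step_arm", "kwargs": {"series": [[[0,0,-0.023,-0.057,-0.14,0.002,1],[0,0,-0.023,-0.054,-0.12,0.002,1],[0,0,-0.023,-0.051,-0.1,0.002,1],[0,0,-0.02,-0.05,-0.08,0,1],[0,0,-0.01,-0.03,-0.06,0,1],[0,0,0,0,0,0,1],[0,0,0,0,0,0,1],[0,0,0,0,0,0,1],[0,0,0,0,0,0,1]]]}}

```text
clock: 27.05
eef_pos: [558.6, -169.1, 187.1]
tool_rot: [3.141, -0.0, -2.927]
force: [-0.3, -0.7, -4.5]
width: 15.8
gripper_force: 59.1
```

```bash
python3 - <<'E'
from h import *
st()
plan([(566.4,-208.4,140,-2.928,4)],1)
E
```

```text
27.05 [ 558.61 -169.07  187.07] [ 3.1411e+00 -3.0000e-04 -2.9265e+00] F [-0.27 -0.74 -4.49] T [ 0.019  0.072 -0.007] w 15.76 g 59.1 q7 [ 0.27  0.58 -0.03  1.75  0.02  0.8   2.01]
[[0,0,0.0,0.001,-0.067,0.078,1],[0,0,0.0,0.001,-0.067,0.078,1],[0,0,0.0,0.001,-0.067,0.078,1],[0,0,0.0,0.001,-0.067,0.078,1]]
```

Request:
{"fn": "step_arm", "kwargs": {"series": [[[0,0,0,0.001,-0.07,0,1],[0,0,0,0.001,-0.1,0,1],[0,0,0.001,0.001,-0.07,0.08,1],[0,0,0.001,0.001,-0.028,0.12,1],[0,0,0,0,0,0.12,1],[0,0,0,0,0,0.06,1],[0,0,0,0,0,0.03,1],[0,0,0,0,0,0,1],[0,0,0,0,0,0,1],[0,0,0,0,0,0,1],[0,0,0,0,0,0,1]]]}}

```text
clock: 28.15
eef_pos: [567.4, -209.4, 126.3]
tool_rot: [-3.141, 0.001, -2.929]
force: [-0.6, 0.3, -3.2]
width: 15.5
gripper_force: 59.0
```

```bash
python3 - <<'E'
from h import *
st()
p=shot('wrist','w9.png')
a=cv2.imread('pics/w4.png');b=cv2.imread('pics/w9.png');a5=cv2.imread('pics/w5.png')
def gr(i): 
    g=cv2.GaussianBlur(cv2.cvtColor(i,cv2.COLOR_BGR2GRAY),(0,0),.8).astype(np.float32); return np.hypot(cv2.Sobel(g,cv2.CV_32F,1,0),cv2.Sobel(g,cv2.CV_32F,0,1))
# edges: back top edge (row), foot edge, sides
for n,i in (('w4',a),('w5',a5),('w9',b)):
    g=cv2.cvtColor(i,cv2.COLOR_BGR2GRAY).astype(int)
    print(n,'col 259 rows 185-280',g[185:280:1,259].tolist())
    print('row 300 cols 228-292',g[300,228:292].tolist())
plan([(566.4,-208.4,125,-2.928,1)],1)
E
```

```text
28.15 [ 567.38 -209.37  126.27] [-3.1409e+00  1.1000e-03 -2.9288e+00] F [-0.62  0.3  -3.25] T [-0.017  0.035 -0.043] w 15.51 g 59.0 q7 [ 0.33  0.69 -0.03  1.75  0.03  0.7   2.06]
w4 col 259 rows 185-280 [152, 149, 147, 149, 155, 158, 158, 158, 164, 148, 49, 31, 37, 37, 38, 38, 39, 35, 37, 36, 37, 37, 38, 38, 38, 37, 38, 38, 38, 37, 37, 36, 38, 37, 38, 37, 39, 38, 38, 38, 38, 39, 38, 37, 37, 39, 37, 39, 38, 39, 38, 38, 37, 37, 39, 39, 39, 39, 42, 50, 52, 36, 34, 38, 39, 38, 38, 39, 38, 38, 36, 36, 37, 38, 38, 37, 38, 38, 38, 37, 38, 40, 39, 38, 41, 47, 53, 53, 54, 54, 54, 55, 55, 53, 55]
row 300 cols 228-292 [21, 19, 19, 20, 16, 33, 27, 25, 24, 40, 50, 50, 52, 53, 53, 54, 53, 55, 53, 54, 54, 54, 54, 55, 57, 54, 54, 54, 54, 54, 53, 53, 55, 55, 54, 53, 52, 52, 54, 53, 53, 54, 54, 53, 55, 53, 54, 54, 55, 54, 52, 51, 36, 25, 26, 27, 23, 17, 19, 20, 17, 21, 21, 21]
w5 col 259 rows 185-280 [151, 149, 148, 149, 150, 154, 155, 155, 159, 145, 47, 30, 36, 38, 39, 36, 37, 36, 37, 36, 36, 37, 37, 37, 37, 38, 34, 36, 38, 36, 35, 37, 36, 37, 37, 38, 38, 38, 38, 37, 36, 37, 38, 38, 37, 38, 37, 38, 3
[... 492 characters left out ...]
6, 136, 136, 134, 135, 136, 135, 135, 141, 127, 44, 31, 35, 36, 36, 35, 36, 35, 34, 35, 35, 34, 34, 33, 35, 35, 35, 36, 35, 35, 34, 34, 33, 34, 36, 36, 36, 35, 36, 35, 34, 36, 36, 36, 36, 35, 36, 35, 35, 36, 35, 36, 36, 35, 36, 36, 36, 36, 40, 49, 48, 33, 34, 35, 37, 37, 35, 36, 36, 35, 34, 33, 35, 36, 34, 33, 36, 35, 36, 36, 35, 37, 35, 37, 38, 45, 48, 50, 51, 51, 50, 50, 51, 51, 51]
row 300 cols 228-292 [19, 15, 17, 19, 17, 18, 24, 25, 24, 30, 44, 48, 47, 49, 49, 51, 51, 50, 50, 51, 51, 51, 51, 50, 52, 50, 49, 50, 49, 50, 50, 50, 51, 51, 50, 49, 49, 48, 48, 50, 51, 50, 50, 51, 52, 50, 50, 52, 52, 50, 49, 47, 37, 24, 24, 26, 23, 15, 17, 19, 16, 18, 19, 19]
[[0,0,-0.001,0.005,0.007,0.008,1]]
```

Request:
{"fn": "step_arm", "kwargs": {"series": [[[0,0,0,0.005,0.007,0.03,1],[0,0,0,0,0,0.05,1],[0,0,0,0,0,0.02,1],[0,0,0,0,0,0,1],[0,0,0,0,0,0,1],[0,0,0,0,0,0,1],[0,0,0,0,0,0,1],[0,0,0,0,0,0,1]]]}}

```text
clock: 29.0
eef_pos: [566.1, -208.5, 110.7]
tool_rot: [-3.141, 0.0, -2.929]
force: [0.0, 0.2, -2.8]
width: 15.6
gripper_force: 59.0
```

```bash
python3 - <<'E'
from h import *
st()
plan([(566.4,-208.4,70.5,-2.928,1)],1)
E
```

```text
29.0 [ 566.07 -208.48  110.71] [-3.1414e+00  3.0000e-04 -2.9289e+00] F [ 0.01  0.18 -2.76] T [-0.044  0.009 -0.029] w 15.58 g 59.0 q7 [ 0.32  0.71 -0.03  1.76  0.03  0.67  2.06]
[[0,0,-0.001,-0.002,0.0,0.268,1]]
```

Request:
{"fn": "step_arm", "kwargs": {"series": [[[0,0,0,-0.002,0,0.02,1],[0,0,0,0,0,0.02,1],[0,0,0,0,0,0.02,1],[0,0,0,0,0,0.02,1],[0,0,0,0,0,0.02,1],[0,0,0,0,0,0,1],[0,0,0,0,0,0,1]]]}}

```text
clock: 29.7
eef_pos: [566.2, -208.4, 95.4]
tool_rot: [3.141, -0.0, -2.929]
force: [0.3, -0.1, -3.5]
width: 15.2
gripper_force: 59.0
```

```bash
python3 -c "
from h import *
st()"
```

```text
29.7 [ 566.2  -208.39   95.42] [ 3.1415e+00 -2.0000e-04 -2.9289e+00] F [ 0.31 -0.07 -3.51] T [-0.065  0.062 -0.027] w 15.23 g 59.0 q7 [ 0.32  0.73 -0.03  1.77  0.03  0.64  2.06]
```

Foot is inside the slot (36 mm, mouth at 47 mm) with no contact force; go on down.

Request:
{"fn": "step_arm", "kwargs": {"series": [[[0,0,0,0,0,0.03,1],[0,0,0,0,0,0.03,1],[0,0,0,0,0,0.03,1],[0,0,0,0,0,0.03,1],[0,0,0,0,0,0.02,1],[0,0,0,0,0,0.01,1],[0,0,0,0,0,0,1],[0,0,0,0,0,0,1]]]}}

```text
clock: 30.5
eef_pos: [566.4, -208.4, 73.1]
tool_rot: [-3.141, 0.0, -2.929]
force: [0.0, 0.9, -3.2]
width: 15.3
gripper_force: 59.0
```

Request:
{"fn": "step_arm", "kwargs": {"series": [[[0,0,0,0,0,0.006,1],[0,0,0,0,0,0.005,1],[0,0,0,0,0,0,1],[0,0,0,0,0,0,1]]]}}

```text
clock: 30.9
eef_pos: [566.3, -208.4, 71.4]
tool_rot: [-3.142, -0.0, -2.929]
force: [0.2, 0.1, -3.6]
width: 15.1
gripper_force: 59.0
```

Request:
{"fn": "step_arm", "kwargs": {"series": [[[0,0,0,0,0,0.004,1],[0,0,0,0,0,0.003,1],[0,0,0,0,0,0,1],[0,0,0,0,0,0,1]]]}}

```text
clock: 31.3
eef_pos: [566.3, -208.4, 70.4]
tool_rot: [-3.142, 0.0, -2.929]
force: [-0.1, -0.1, -3.6]
width: 15.5
gripper_force: 59.3
```

Request:
{"fn": "step_arm", "kwargs": {"series": [[[0,0,0,0,0,0.004,1],[0,0,0,0,0,0,1],[0,0,0,0,0,0,1]]]}}

```text
clock: 31.6
eef_pos: [566.3, -208.4, 70.4]
tool_rot: [-3.141, 0.0, -2.929]
force: [-2.2, 1.0, 6.7]
width: 15.4
gripper_force: 60.1
```

Request:
{"fn": "step_arm", "kwargs": {"series": [[[0,0,0,0,0,-0.002,0.9],[0,0,0,0,0,-0.002,0.75],[0,0,0,0,0,0,0.6],[0,0,0,0,0,0,0.4],[0,0,0,0,0,0,0.2],[0,0,0,0,0,0,0],[0,0,0,0,0,0,0],[0,0,0,0,0,0,0]]]}}

```text
clock: 32.4
eef_pos: [566.3, -208.4, 70.3]
tool_rot: [3.142, 0.0, -2.929]
force: [0.4, 0.4, 0.5]
width: 85.4
gripper_force: 0.0
```

Request:
{"fn": "step_arm", "kwargs": {"series": [[[0,0,0,0,0,-0.03,0],[0,0,0,0,0,-0.08,0],[0,0,0,0,0,-0.13,0],[0,0,0,0,0,-0.14,0],[0,0,0,0,0,-0.1,0],[0,0,0,0,0,-0.05,0],[0,0,0,0,0,0,0],[0,0,0,0,0,0,0],[0,0,0,0,0,0,0],[0,0,0,0,0,0,0]]]}}

```text
clock: 33.4
eef_pos: [565.8, -208.2, 149.0]
tool_rot: [3.141, -0.001, -2.929]
force: [-0.2, -0.6, 0.1]
width: 85.2
gripper_force: 0.0
```

```bash
python3 - <<'E'
from h import *
st()
p=shot('wrist','w10.png');hsv=cv2.cvtColor(p['img'],cv2.COLOR_RGB2HSV)
w3=cv2.imread('pics/w3.png');b=cv2.imread('pics/w10.png')
q=shot('side','s10.png');a0=cv2.imread('pics/side0.png');a1=cv2.imread('pics/s10.png')
# side view of square: compare with the start
t=a0[228:285,300:350];r=cv2.matchTemplate(a1[215:300,285:365],t,cv2.TM_CCOEFF_NORMED);print('side match',cv2.minMaxLoc(r)[1::2],'expect (15,13)')
print('diff mean',np.abs(a0.astype(int)-a1)[228:285,300:350].mean())
a,c=proj(p,(590,-202.8,109)),proj(p,(640,-191.8,109))
pts=[]
for v in range(int(a[1])+2,int(c[1]),3):
    u0=int(np.interp(v,[a[1],c[1]],[a[0],c[0]]))
    m=[u for u in range(u0-12,u0+12) if hsv[v,u,1]<60 and hsv[v,u,2]>110]
    if m: pts.append((np.mean(m),v))
g=np.array([atz(p,x,109) for x in pts]);f=np.polyfit(g[:,0],g[:,1],1);print('yaw',np.arctan(f[0]),'y570',np.polyval(f,570))
E
```

```text
33.4 [ 565.75 -208.17  148.98] [ 3.1407e+00 -1.4000e-03 -2.9289e+00] F [-0.22 -0.58  0.07] T [ 0.011 -0.021  0.015] w 85.2 g 0.0 q7 [ 0.32  0.66 -0.03  1.73  0.03  0.75  2.07]
side match (0.8923290371894836, (15, 13)) expect (15,13)
diff mean 11.253099415204678
yaw 0.21119392962138497 y570 -208.3015796516506
```

```bash
python3 -c "
from h import *
print(ctrl.finish_job())"
```

```text
the job is handed in; nothing more can be done
None
```

The job is handed in at about 33 s: the square was held for about 3.5 s at roughly 8 N on the end face and 13 N on the top (flushness judged from force and torque readings, not seen), and it is back in its stand, released, matching its starting camera view to within a pixel.

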